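# Screw the lens cap onto the marking head

## Task

Pick up the large ribbed window cap and set it upright on the threaded lens neck of the marking head. Unless it has already dropped into the thread, turn it backward (anticlockwise from above) under light pressure until the thread starts drop in, then screw it forward (clockwise) until it is fully home against its stop, and let go. Be gentle: do not force the thread at any time, and do not disturb the small cap.

Things in the scene. Friction and masses are not known exactly. Their poses are not given: they have to be found in the camera images.
- cap_mid (a point): Centre (16 mm above its open rim) of the large black ribbed cap, loose, standing open side down on the bench at the start. 58 mm outer diameter, 32 mm tall, wall 3.2 mm, closed top 4 mm thick with a clear window, 0.08 to 0.15 kg. z points up, to the closed top. It and the small cap may stand in either of two areas.
- cap_lugs (a point): Point on the cap's axis 4 mm above its open rim (12 mm below its centre): the level of the undersides of its four inner lugs. The lugs lie on the cap's x and y axes, 90 deg apart: round pins 4 mm thick reaching inward from the wall to 20.5 mm from the axis.
- small_cap_mid (a point): Centre (13 mm up) of a smaller black cap, 40 mm diameter, 26 mm tall, loose on the bench: not the one wanted, leave it.
- head: The marking head lying face up in its cradle, bolted to the bench: base plate 150 x 170 x 12 mm and a blue housing 104 (x) x 118 (y) mm whose top is 58 mm above the bench. Origin: centre of its underside, on the bench. The lens neck rises from the middle of the housing.
- neck (a point): Point on the vertical axis of the fixed aluminium lens neck, 76 mm above the bench: floor of the thread channel at its lower end. Neck: 49 mm diameter over the thread, 39 mm core, tapered nose (39 down to 26 mm) whose tip is 22 mm above this point. With the cap fully home its lug undersides are at this level (cap centre 12 mm above it, open rim 4 mm below it).
- slot_floor (a point): Point on the neck axis 3.5 mm above neck: floor level of the four open thread slots, 90 deg apart, each 30 deg wide. Right-hand thread: from each slot a channel 5.3 mm high runs clockwise (from above) under a ridge and falls 3.5 mm to a stop; 54 to 72 deg of clockwise turn from slot to stop. Which way the slots face differs each time and is not measured.
- ridge_top (a point): Point on the neck axis 11.5 mm above neck: level of the flat tops of the four ridges, each 54 deg long, clockwise next to a slot. Between a ridge's clockwise end and the next slot is a stop wall 6 deg wide, 3 mm higher. A cap set on the ridges jams on the walls if turned clockwise; turned anticlockwise (at most 90 deg) it drops 8 mm into the slots. It may also land on the walls or in the slots.
Not all that is in view belongs to the job. What is shaped like the part that bears cap_mid but orange is not meant.

How it is judged:
On the way:
1. the large cap is set upright on the lens neck (horizontal distance between cap_mid and neck below 0.004 m and z of cap_mid in the frame of neck below 0.0285 m and angle between cap_mid's own z axis and vertical below 0.12 rad), for 0.1 s.
At the end, for the whole second after the job is handed in: The large cap is screwed fully home on the lens neck: its centre 12 mm above the neck point (10.5 to 13.2 mm), within 3 mm of the neck axis, upright within 0.06 rad, released and at rest (z of cap_mid in the frame of neck between 0.0105 and 0.0132 m and horizontal distance between cap_mid and neck below 0.003 m and angle between cap_mid's own z axis and vertical below 0.06 rad and linear speed of cap below 0.01 m/s); the robot touches nothing.
It fails at once if the cap is pressed or twisted against the marking head with more than 45 N (contact force between cap and head above 45 N).
It fails at once if the small cap is moved by more than 20 mm (distance of small_cap_mid from where it was at the start of the episode above 0.02 m).
It also fails if it takes over 64 s, if anything falls off the work surface, if the arm or the gripper's body presses on something with over 40 N, if the wrist force passes 120 N, or if a joint passes its speed limit or range.

## Robot

A 7-joint arm with a two-finger parallel gripper is mounted at the origin on the work surface. World frame = base frame: x ahead of the robot, y to its left, z up, the work surface at z = 0. Lengths are in m, angles in rad, forces in N, time in s.
With the tool pointing down it reaches from about 0.4 to 0.85 m from the base axis. Payload 10.4 kg.
Tool frame: the origin (TCP) lies at the very end of the fingers, on their centre line; the grasp point (between the pads) lies 19 mm behind it; z points along the fingers, y is the line along which they close (so a half turn about z gives the same grasp; the last joint's range is limited). The gripper opens to 87 mm and grips with 3 to 60 N. Pads are 19 mm wide; open, the fingers measure 117 mm over their backs; the gripper's body (75 mm by 190 mm) begins 51 mm behind the grasp point.
Start: joints at [1.182, 0.332, -0.065, 1.46, 0.022, 1.35, -0.088], TCP at [0.224, -0.584, 0.223] pointing down, gripper open.
Joint ranges: [-2.6, 2.6], [-0.5, 2.12], [-1.47, 1.34], [0.16, 2.42], [-1.27, 4.41], [0.06, 2.06], [-2.6, 2.6]. Speed limits (rad/s): [2.22, 2.22, 2.79, 2.79, 3.14, 3.14, 3.14].

## Interface

Orientations are given as a unit quaternion [x, y, z, w].
In Python, from bench import * gives the robot as it stands.
- The arm moves only by the tool step_arm, never from a script. Its arguments are lists of equal length, an entry for each row: "delta_pos": the shift along the world's x, y, z in units of 25 mm (1.0 is 25 mm), a list of three; "turn": the turn about the world's z in units of 0.12 rad (1.0 is 0.12 rad). In form: {"delta_pos": [[tx, ty, tz], ...], "turn": [turn, ...]}. A call has 1 to 12 rows; each row shifts and turns the commanded pose from where the row before left it; what a row does not reach is not made up. A row lasts 1/10 s, in which the tool goes at most 50 mm and 8.59 degrees, less where a joint would pass 70% of its speed; a pose out of reach is approached as far as the arm can. A call with a number of a shift or a turn outside -1 to 1 is refused whole. A call with a gripper value outside its range is refused whole. "grip" is the closure, from 0 (fully open) to 1 (shut), set as the call begins (left out, the last holds). The fingers move at their own pace and stop on an object; "newtons" is the grip in N (left out, the last holds). Time passes only in rows, so rows that do not move let the fingers close. It gives the time, the measured TCP pose, the force, the opening and the grip force at its end, in the units of the state.
- read_state(): the state, without advancing time (a new reading comes with each control period).
- camera(name): name is "scene" or "top" or "wrist"; returns a dict with "image" (480x640x3 uint8, red, green, blue), "z_map" (480x640 float32, m along the optical axis (not along the pixel's ray), 0 where there is no reading), "mtx" (3x3 intrinsics, pixels), "dist" ([k1, k2, p1, p2, k3] as OpenCV has them; the pictures are not rectified), "view" (4x4, takes a point from world to camera coordinates). Camera axes: x right, y up, looking along -z (the intrinsics and any distortion apply to the point x, -y, -z); pixel columns grow to the right and rows downward; lengths in m; the calibration is good to about 2 mm. A picture is of the moment at which its call begins.
- close_job(): hands the job in; it is judged then, once.
The state is a dict: "time": time; "joint_positions": joint angles; "joint_vel": joint speeds; "joint_torque": joint torques, N m; "ee_pos": TCP position; "eef_rot": TCP orientation; "ft_force": force on the tool from outside, world axes, zero at the start; "torque": the same for the moment, N m; "width": finger opening in m; "grip_force": force on a finger pad.
Only numpy, scipy, OpenCV 4.12 (cv2) and the standard library are available. Lean on these libraries where they do the work, as an engineer would, in place of code of your own. Each camera call takes 0.05 s, during which the arm holds its last target. There are 200 camera calls.

## Working session

There is one attempt and no reset: what is moved stays moved. The work goes in short steps, Python scripts to look and compute and a tool call to move; the robot and the scene stay as the last step left them, time stands still between calls to the robot, and variables do not carry over. Pictures are saved under pics/ and viewed, at most 10 in all, crops included, and the job is handed in when it is done.

Besides the shell and the picture viewer there is one more tool, called in YAML: its name, and indented under it one key for each argument. step_arm: Moves the arm, as the interface text tells. Shifts and turns lie within -1 to 1; 1 stands for 25 mm of shift or 0.12 rad of turn. Its arguments: {"type":"object","properties":{"delta_pos":{"type":"array"},"turn":{"type":"array"},"grip":{"type":"number"},"newtons":{"type":"number"}},"required":["delta_pos","turn"]}

```bash
mkdir -p pics; cat > h.py <<'E'
from bench import *
import numpy as np, cv2
def world(c):
    z=c["z_map"]; h,w=z.shape
    u,v=np.meshgrid(np.arange(w),np.arange(h))
    p=cv2.undistortPoints(np.stack([u,v],-1).reshape(-1,1,2).astype(float),c["mtx"],np.array(c["dist"],float)).reshape(h,w,2)
    P=np.stack([p[...,0]*z,-p[...,1]*z,-z,np.ones_like(z)],-1)
    W=P@np.linalg.inv(c["view"]).T
    W[z==0]=np.nan
    return W[...,:3]
E
python3 - <<'E'
from h import *
for n in ["top","scene"]:
    c=camera(n); cv2.imwrite(f"pics/{n}0.png",c["image"][...,::-1]); np.savez(f"{n}0.npz",**c)
s=read_state(); print(s)
E
```

```text
{'time': 0.1, 'joint_positions': array([ 1.1823583 ,  0.33279171, -0.06469967,  1.46087058,  0.0216262 ,
        1.34988705, -0.08848111]), 'joint_vel': array([ 0.00093492, -0.00180278,  0.00037023, -0.00148252, -0.00087398,
       -0.0001001 , -0.00120711]), 'joint_torque': array([ 2.63350514e-03, -6.24545431e+01,  2.54825363e-02, -3.90715492e+01,
       -6.13925094e-02,  3.66374175e-02,  1.34416885e-05]), 'ee_pos': array([ 0.22344619, -0.58332003,  0.22183777]), 'eef_rot': array([ 9.83312730e-01,  1.81922173e-01, -1.55184352e-04, -6.10815587e-04]), 'ft_force': array([-0.30112765, -0.68188372, -0.39538047]), 'torque': array([ 0.0019395 , -0.03811556,  0.03144718]), 'grip_force': 0.0, 'width': 0.08665592739126178}
```

View pics/top0.png

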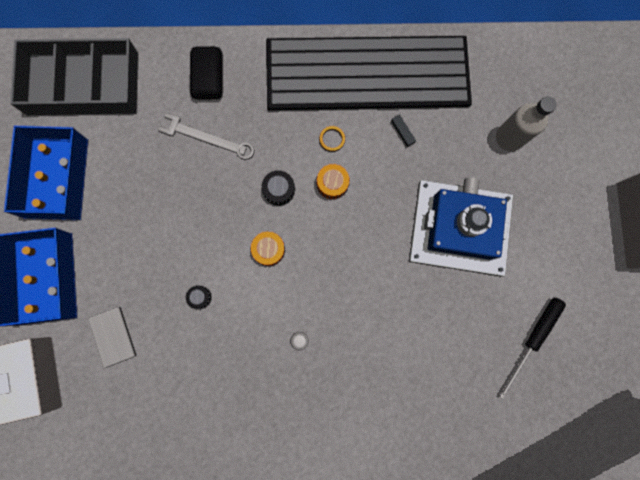

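View pics/scene0.png

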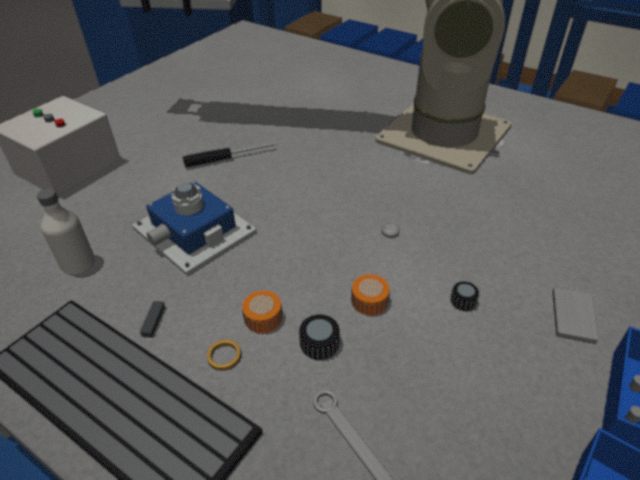

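The top view shows four caps. A large black ribbed cap is at about (278,187), a smaller black cap at (198,297), and orange look-alikes at (333,180) and (267,248). The black one at (278,187) fits the description in size and colour. The head's neck is at about (477,219). The scene view agrees, with the large black cap at (320,336) and the neck at (187,197).

```bash
cat > m.py <<'E'
from h import *
import sys
c=dict(np.load("top0.npz")); W=world(c); hsv=cv2.cvtColor(c["image"],cv2.COLOR_RGB2HSV)
def rep(n,u,v,r,zlo,zhi):
    m=np.zeros(W.shape[:2],bool); m[v-r:v+r,u-r:u+r]=1
    m&=(W[...,2]>zlo)&(W[...,2]<zhi); P=W[m]
    (cx,cy),rad=cv2.minEnclosingCircle(P[:,:2].astype(np.float32))
    print(n,len(P),"mean",P.mean(0).round(4),"circ",round(cx,4),round(cy,4),"R",round(rad,4),"zmed",np.median(P[:,2]).round(4))
rep("cap",278,187,24,.026,.045)
rep("small",198,297,20,.02,.04)
rep("or1",333,180,20,.026,.045); rep("or2",267,248,22,.026,.045)
rep("nose",477,219,22,.0925,.12)
rep("neck",477,219,25,.080,.12)
m=np.zeros(W.shape[:2],bool); m[175:280,405:520]=1
m1=m&(W[...,2]>.05)&(W[...,2]<.064); P=W[m1][:,:2].astype(np.float32); r=cv2.minAreaRect(P); print("housing",r)
m1=m&(W[...,2]>.009)&(W[...,2]<.018); P=W[m1][:,:2].astype(np.float32); print("plate",cv2.minAreaRect(P))
print("table z",np.nanmedian(W[380:440,150:450,2]))
I=c["image"][...,::-1]
a=cv2.resize(I[147:227,238:348],None,fx=5,fy=5,interpolation=cv2.INTER_CUBIC); cv2.imwrite("pics/capcrop.png",a)
E
python3 m.py
```

```text
cap 854 mean [0.6277 0.0908 0.0329] circ 0.6285 0.0909 R 0.0297 zmed 0.033
small 449 mean [0.4397 0.231  0.027 ] circ 0.4399 0.2319 R 0.0208 zmed 0.0273
or1 839 mean [ 0.6371 -0.0059  0.0329] circ 0.6376 -0.006 R 0.0295 zmed 0.033
or2 890 mean [0.5194 0.1107 0.033 ] circ 0.5199 0.111 R 0.0295 zmed 0.0331
nose 417 mean [ 0.55   -0.2342  0.0973] circ 0.5502 -0.2353 R 0.02 zmed 0.0975
neck 693 mean [ 0.5491 -0.2327  0.0934] circ 0.55 -0.2359 R 0.0258 zmed 0.0943
housing ((0.5630242824554443, -0.23724576830863953), (0.11802933365106583, 0.12960465252399445), 79.63124084472656)
plate ((0.5508052706718445, -0.23536381125450134), (0.17038993537425995, 0.1505974531173706), 79.66719055175781)
table z 0.0009903774810273713
```

View pics/capcrop.png

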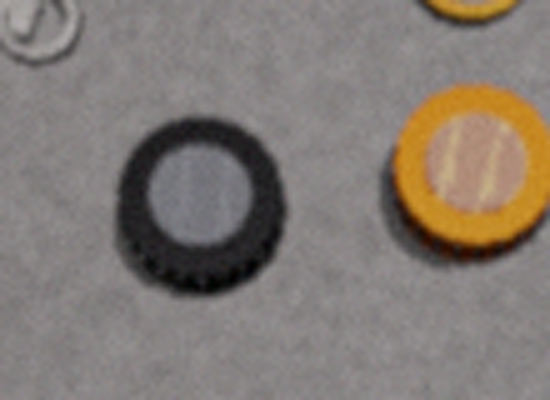

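The crop confirms it: the black ribbed cap with a clear window measures R 29 mm and about 32 mm tall. It sits at (0.628, 0.091), with the neck at (0.550, -0.235). I'm approaching with the closing axis at 45°, clear of both orange caps.

step_arm:
  delta_pos:
    - [0.6,1,0]
    - [0.6,1,0]
    - [0.6,1,0]
    - [0.6,1,0]
    - [0.6,1,0]
    - [0.6,1,0]
    - [0.6,1,0]
    - [0.6,1,0]
    - [0.6,1,0]
    - [0.6,1,0]
    - [0.6,1,0]
    - [0.6,1,0]
  turn: [0.62,0.62,0.62,0.62,0.62,0.62,0.62,0.62,0.62,0.62,0.62,0.62]
  grip: 0

```text
time: 1.3
ee_pos: [0.4048, -0.2815, 0.2226]
eef_rot: [0.807, 0.591, 0.0, 0.0]
ft_force: [0.0, 0.4, 0.1]
width: 0.0872
grip_force: 0.0
```

step_arm:
  delta_pos:
    - [0.6,1,0]
    - [0.6,1,0]
    - [0.6,1,0]
    - [0.6,1,0]
    - [0.6,1,0]
    - [0.6,1,0]
    - [0.6,1,0]
    - [0.6,1,0]
    - [0.6,1,0]
    - [0.6,1,0]
    - [0.6,1,0]
    - [0.6,1,0]
  turn: [0.62,0.62,0.62,0.62,0.62,0.62,0.62,0.62,0.62,0.62,0.62,0.62]

```text
time: 2.5
ee_pos: [0.5841, 0.0188, 0.2226]
eef_rot: [0.473, 0.881, 0.0, -0.0]
ft_force: [0.3, -0.5, 0.9]
width: 0.087
grip_force: 0.0
```

step_arm:
  delta_pos:
    - [0.6,1,-0.8]
    - [0.6,1,-0.8]
    - [0.56,0.9,-0.8]
    - [0,0,-0.8]
    - [0,0,0]
  turn: [0.6,0.6,0.4,0,0]

```text
time: 3.0
ee_pos: [0.6259, 0.0906, 0.1395]
eef_rot: [0.387, 0.922, -0.001, -0.002]
ft_force: [-1.1, -0.2, 0.0]
width: 0.087
grip_force: 0.0
```

```bash
python3 - <<'E'
from h import *
s=read_state(); print(s["ee_pos"],s["eef_rot"],s["joint_positions"].round(2))
c=camera("wrist"); W=world(c); cv2.imwrite("pics/w1.png",c["image"][...,::-1])
m=(W[...,2]>.026)&(W[...,2]<.045)&(np.hypot(W[...,0]-.628,W[...,1]-.091)<.045)
P=W[m]; print(len(P),P.mean(0),cv2.minEnclosingCircle(P[:,:2].astype(np.float32)))
E
```

```text
[0.62589853 0.09064532 0.13952611] [ 3.86775067e-01  9.22170771e-01 -6.92645152e-04 -2.37427748e-03] [ 0.32  0.51 -0.72  1.51  0.34  1.26  0.33]
4362 [0.6266798  0.09160856 0.03279336] ((0.6274861097335815, 0.09060849249362946), 0.029741795733571053)
```

View pics/w1.png

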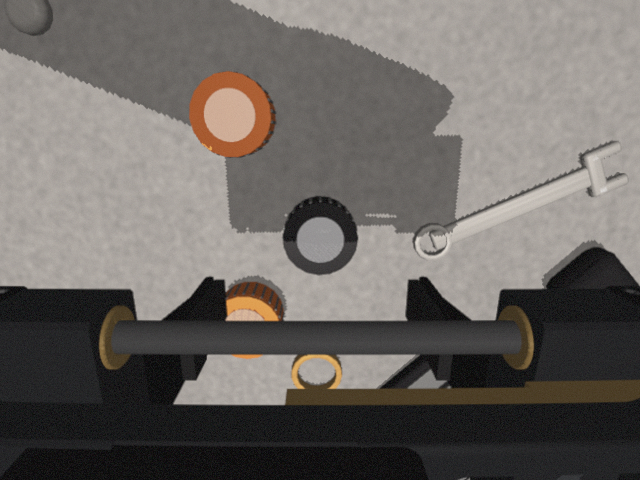

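The cap is at (320,235), between the fingers at about (200–430). The nearest clutter is the wrench ring at (432,240), about 15 mm outside the finger line. I'm descending.

step_arm:
  delta_pos:
    - [0.06,0,-0.9]
    - [0,0,-0.9]
    - [0,0,-0.9]
    - [0,0,-0.9]
    - [0,0,-0.8]
    - [0,0,-0.5]
    - [0,0,-0.3]
    - [0,0,0]
  turn: [0,0,0,0,0,0,0,0]

```text
time: 3.85
ee_pos: [0.6291, 0.0887, 0.0126]
eef_rot: [0.389, 0.921, -0.0, -0.0]
ft_force: [-0.1, -0.3, 0.3]
width: 0.0871
grip_force: 0.0
```

step_arm:
  delta_pos:
    - [0,0,0]
    - [0,0,0]
    - [0,0,0]
    - [0,0,0]
    - [0,0,0]
    - [0,0,0]
  turn: [0,0,0,0,0,0]
  grip: 1
  newtons: 20

```text
time: 4.45
ee_pos: [0.6294, 0.089, 0.0129]
eef_rot: [0.389, 0.921, 0.0, 0.0]
ft_force: [0.5, 0.7, 2.3]
width: 0.0571
grip_force: 20.0
```

The TCP stopped at z 0.013, which is a bit high, so I'll regrip lower and recentre.

step_arm:
  delta_pos:
    - [0,0,0]
    - [0,0,0]
    - [0,0,0]
    - [-0.07,0.07,-0.15]
    - [0,0,-0.14]
    - [0,0,0]
    - [0,0,0]
  turn: [0,0,0,0,0,0,0]
  grip: 0

```text
time: 5.15
ee_pos: [0.6272, 0.0906, 0.0051]
eef_rot: [0.389, 0.921, -0.0, -0.0]
ft_force: [-0.9, 0.6, 0.4]
width: 0.0868
grip_force: 0.0
```

step_arm:
  delta_pos:
    - [0,0,0]
    - [0,0,0]
    - [0,0,0]
    - [0,0,0]
    - [0,0,0]
    - [0,0,0]
  turn: [0,0,0,0,0,0]
  grip: 1
  newtons: 25

```text
time: 5.75
ee_pos: [0.6274, 0.0906, 0.0054]
eef_rot: [0.389, 0.921, 0.0, 0.0]
ft_force: [0.7, -0.1, 0.7]
width: 0.0575
grip_force: 25.0
```

step_arm:
  delta_pos:
    - [0,0,0.3]
    - [0,0,0.8]
    - [0,0,1]
    - [0,0,1]
    - [0,0,1]
    - [0,0,1]
    - [-0.23,-1,1]
    - [-0.23,-1,0.1]
    - [-0.23,-1,0]
    - [-0.23,-1,0]
    - [-0.23,-1,0]
    - [-0.23,-1,0]
  turn: [0,0,0,0,0,0,-0.75,-0.75,-0.75,-0.75,-0.75,-0.75]

```text
time: 6.95
ee_pos: [0.5924, -0.0603, 0.1608]
eef_rot: [0.622, 0.783, 0.0, 0.0]
ft_force: [0.4, 0.1, -1.4]
width: 0.0571
grip_force: 25.0
```

step_arm:
  delta_pos:
    - [-0.24,-1,0]
    - [-0.24,-1,0]
    - [-0.24,-1,0]
    - [-0.24,-1,0]
    - [-0.24,-1,0]
    - [-0.24,-1,0]
    - [-0.24,-0.9,0]
    - [0,0,0]
  turn: [-0.75,-0.75,-0.75,-0.75,-0.75,-0.75,-0.75,0]

```text
time: 7.75
ee_pos: [0.5493, -0.236, 0.1605]
eef_rot: [0.835, 0.55, -0.001, 0.001]
ft_force: [-0.0, 0.4, -0.8]
width: 0.0571
grip_force: 25.0
```

```bash
python3 - <<'E'
from h import *
s=read_state(); print(s["ee_pos"],s["eef_rot"],s["joint_positions"].round(2),s["ft_force"],s["width"])
c=camera("wrist"); W=world(c); cv2.imwrite("pics/w2.png",c["image"][...,::-1])
# cap in wrist view: points in 15..60 mm above tcp
ee=s["ee_pos"]
c=camera("top"); W=world(c)
m=(W[...,2]>.009)&(W[...,2]<.018); 
d=np.hypot(W[...,0]-ee[0],W[...,1]-ee[1])
m=(np.abs(W[...,2]-ee[2]-.0266)<.008)&(d<.04); print("cap top?",W[m].mean(0) if m.any() else None,m.sum())
E
```

```text
[ 0.54930678 -0.23602124  0.16049602] [ 8.34956870e-01  5.50314617e-01 -7.64070223e-04  5.13421515e-04] [ 0.68  0.35 -0.43  1.6   0.15  1.23 -0.19] [-0.02153897  0.35489909 -0.78617036] 0.057116344185060064
cap top? [ 0.56089997 -0.22011144  0.18741699] 261
```

View pics/w2.png

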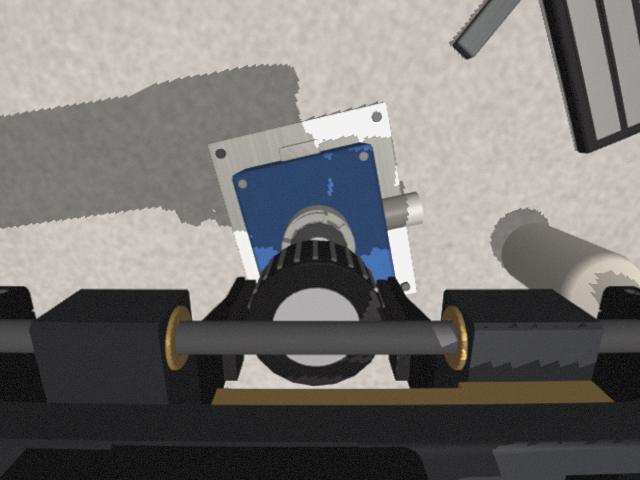

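The cap is held level, with its window at (316,327), and the neck is visible just behind it at (318,232). I'll measure the cap's offset in the grip.

```bash
python3 - <<'E'
from h import *
c=camera("wrist"); W=world(c); ee=read_state()["ee_pos"]
r=c["image"].astype(int).sum(2)
m=np.zeros(r.shape,bool); m[240:385,255:385]=1
m&=(np.abs(W[...,2]-ee[2]-.0266)<.003); 
P=W[m]; print(len(P),P.mean(0)); (a,b),R=cv2.minEnclosingCircle(P[:,:2].astype(np.float32)); print(a,b,R)
A=np.c_[P[:,:2]-ee[:2],np.ones(len(P))]; print("plane",np.linalg.lstsq(A,P[:,2],rcond=None)[0])
# window ellipse by brightness
g=c["image"].mean(2); k=((g>130)&m).astype(np.uint8); 
k=np.zeros_like(k)+((g>130)&(np.abs(W[...,2]-ee[2]-.0266)<.006)&(np.hypot(W[...,0]-ee[0],W[...,1]-ee[1])<.028)).astype(np.uint8)
Q=W[k>0]; print("win",len(Q),cv2.minEnclosingCircle(Q[:,:2].astype(np.float32)),Q.mean(0))
# neck / plate in wrist
m=(W[...,2]>.009)&(W[...,2]<.018)&(np.hypot(W[...,0]-.55,W[...,1]+.2355)<.12)
print("plate",cv2.minAreaRect(W[m][:,:2].astype(np.float32)))
E
```

```text
8975 [ 0.55159273 -0.22828506  0.18801898]
0.5498023629188538 -0.23295912146568298 0.029728032648563385
plane [-0.00319774 -0.0015021   0.18802494]
win 2565 ((0.5491141080856323, -0.23302745819091797), 0.01855333335697651) [ 0.55131465 -0.22807888  0.18854535]
plate ((0.5497780442237854, -0.2356484830379486), (0.16998924314975739, 0.14972789585590363), 79.452880859375)
```

```bash
python3 - <<'E'
from h import *
c=camera("scene"); ee=read_state()["ee_pos"]; I=c["image"].copy()
def pr(p):
    q=c["view"]@np.r_[p,1]; q=q[:3]*[1,-1,-1]
    return cv2.projectPoints(q.reshape(1,1,3),np.zeros(3),np.zeros(3),c["mtx"],np.array(c["dist"],float))[0].ravel()
print("tcp",pr(ee),"neck98",pr([.5504,-.2355,.098]))
u,v=pr(ee).astype(int)
x0,y0=u-50,v-50
crop=cv2.resize(I[y0:y0+100,x0:x0+100,::-1],None,fx=6,fy=6,interpolation=cv2.INTER_CUBIC)
cr=np.ascontiguousarray(crop)
for p,col in [(ee,(0,0,255)),(ee+[0,0,.0106],(0,255,0)),([.5504,-.2355,.098],(255,255,0))]:
    a=((pr(np.array(p))-[x0,y0]+.5)*6).astype(int); cv2.circle(cr,tuple(map(int,a)),3,col,-1)
cv2.imwrite("pics/s2.png",cr); print(x0,y0)
W=world(c)
m=(W[...,2]>ee[2]-.008)&(W[...,2]<ee[2]+.03)&(np.hypot(W[...,0]-ee[0],W[...,1]-ee[1])<.036)&(c["image"].max(2)<70)
per=np.array([.39,.92]); ax=np.array([.92,-.39])
P=(W[m][:,:2]-ee[:2]); print(len(P)); s=P@per; print(np.percentile(s,[0,1,5,50,95,99,100]).round(4), np.percentile(P@ax,[1,50,99]).round(4))
E
```

```text
tcp [178.79695066 156.84271357] neck98 [184.38113945 187.07382492]
128 106
1024
[-0.0288 -0.0232 -0.0165  0.0197  0.0289  0.0302  0.0314] [-0.0334  0.0028  0.0326]
```

View pics/s2.png

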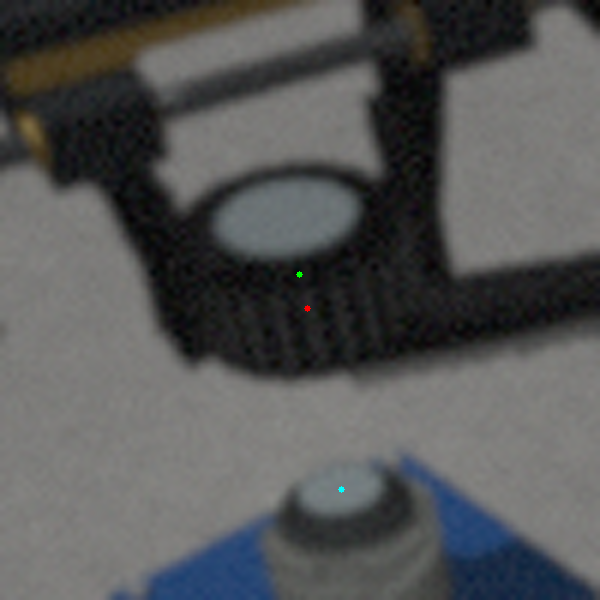

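In the scene crop the cap's window is centred at about (287,216) and the nose glass at (341,490), which matches my predicted neck point. I'll intersect the window ray with the known cap-top plane.

```bash
python3 - <<'E'
from h import *
c=camera("scene"); ee=read_state()["ee_pos"]; I=c["image"]; g=I.mean(2)
def hit(uv,z):
    p=cv2.undistortPoints(np.array(uv,float).reshape(1,1,2),c["mtx"],np.array(c["dist"],float)).ravel()
    V=np.linalg.inv(c["view"]); d=V[:3,:3]@[p[0],-p[1],-1]; o=V[:3,3]; return o+d*(z-o[2])/d[2]
def blob(x0,y0,x1,y1,t):
    k=(g[y0:y1,x0:x1]>t).astype(np.uint8); n,l,s,ce=cv2.connectedComponentsWithStats(k)
    return [(s[i],ce[i]+[x0,y0]) for i in range(1,n) if s[i][4]>40]
for st,ce in blob(159,132,194,152,85):
    print(st,ce,hit(ce,ee[2]+.0266))
for uv,z in [((175.3,141.5),ee[2]+.0266),((184.4,187.1),.098)]: print(uv,hit(uv,z))
print(ee)
E
```

```text
[ 0  0 32  8 92] [169.83695652 133.63043478] [ 0.53742361 -0.2574337   0.18712016]
[  5   4  23  12 211] [175.36018957 141.73933649] [ 0.54968711 -0.23234121  0.18712016]
(175.3, 141.5) [ 0.54924379 -0.232932    0.18712016]
(184.4, 187.1) [ 0.55043496 -0.23542049  0.098     ]
[ 0.55121986 -0.23059215  0.16052016]
```

step_arm:
  delta_pos:
    - [0,0,0]
    - [0,0,0]
    - [0,0,0]
  turn: [0,0,0]

```text
time: 8.3
ee_pos: [0.5509, -0.2316, 0.1603]
eef_rot: [0.833, 0.554, 0.0, 0.0]
ft_force: [-0.0, -0.1, -1.9]
width: 0.0571
grip_force: 25.0
```

```bash
cat > cap.py <<'E'
from h import *
def cap():
    c=camera("wrist"); W=world(c); ee=read_state()["ee_pos"]
    m=np.zeros(W.shape[:2],bool); m[240:390,255:385]=1
    m&=(np.abs(W[...,2]-ee[2]-.0266)<.003)
    P=W[m][:,:2].astype(np.float32); (a,b),R=cv2.minEnclosingCircle(P)
    print("ee",ee.round(4),"capW",round(a,4),round(b,4),"R",round(R,4))
    return c,W
E
python3 - <<'E'
from cap import *
print(read_state()["ee_pos"]);cap();cap()
E
```

```text
[ 0.55093014 -0.2316095   0.16032967]
ee [ 0.5509 -0.2317  0.1603] capW 0.5495 -0.2321 R 0.0295
ee [ 0.5509 -0.2318  0.1603] capW 0.5496 -0.2324 R 0.0294
```

The arm has settled and the cap is centred on the TCP within about 1 mm. Moving −3.5 mm in y puts it over the neck, then I lower it.

step_arm:
  delta_pos:
    - [0,-0.14,-0.5]
    - [0,0,-0.6]
    - [0,0,-0.5]
    - [0,0,-0.4]
    - [0,0,-0.2]
    - [0,0,-0.1]
    - [0,0,0]
    - [0,0,0]
    - [0,0,0]
  turn: [0,0,0,0,0,0,0,0,0]

```text
time: 9.3
ee_pos: [0.5512, -0.2355, 0.1034]
eef_rot: [0.833, 0.554, 0.0, 0.0]
ft_force: [1.0, 1.3, -0.7]
width: 0.0572
grip_force: 25.0
```

step_arm:
  delta_pos:
    - [0,0,-0.08]
    - [0,0,-0.08]
    - [0,0,-0.08]
    - [0,0,0]
    - [0,0,0]
  turn: [0,0,0,0,0]

```text
time: 9.8
ee_pos: [0.5508, -0.2354, 0.0968]
eef_rot: [0.833, 0.554, 0.0, -0.0]
ft_force: [0.0, -0.1, -1.5]
width: 0.0573
grip_force: 25.0
```

step_arm:
  delta_pos:
    - [0,0,-0.06]
    - [0,0,-0.06]
    - [0,0,-0.06]
    - [0,0,0]
    - [0,0,0]
  turn: [0,0,0,0,0]

```text
time: 10.3
ee_pos: [0.5508, -0.2354, 0.0923]
eef_rot: [0.833, 0.554, -0.0, -0.0]
ft_force: [0.1, 0.1, -2.0]
width: 0.0573
grip_force: 25.0
```

step_arm:
  delta_pos:
    - [0,0,-0.04]
    - [0,0,-0.04]
    - [0,0,0]
  turn: [0,0,0]

```text
time: 10.6
ee_pos: [0.5507, -0.2354, 0.0901]
eef_rot: [0.833, 0.554, -0.0, -0.0]
ft_force: [-0.3, -0.1, -1.9]
width: 0.0569
grip_force: 25.0
```

step_arm:
  delta_pos:
    - [0,0,-0.04]
    - [0,0,-0.04]
    - [0,0,0]
  turn: [0,0,0]

```text
time: 10.9
ee_pos: [0.551, -0.2354, 0.0887]
eef_rot: [0.833, 0.554, 0.0, 0.0]
ft_force: [-1.8, 1.8, 1.9]
width: 0.0572
grip_force: 25.0
```

Contact came at the ridge level predicted (TCP 0.0889), with about 4 N. I'll now turn anticlockwise in short steps under light pressure and watch for the drop.

step_arm:
  delta_pos:
    - [0,0,-0.03]
    - [0,0,0]
    - [0,0,0]
    - [0,0,0]
    - [0,0,0]
    - [0,0,0]
  turn: [0.3,0.3,0.3,0.3,0.3,0]

```text
time: 11.5
ee_pos: [0.5518, -0.2355, 0.0886]
eef_rot: [0.779, 0.627, 0.001, 0.001]
ft_force: [-0.4, -0.4, 5.0]
width: 0.0573
grip_force: 25.0
```

step_arm:
  delta_pos:
    - [0,0,0]
    - [0,0,0]
    - [0,0,0]
    - [0,0,0]
    - [0,0,0]
  turn: [0.3,0.3,0.3,0.3,0]

```text
time: 12.0
ee_pos: [0.5511, -0.2353, 0.0877]
eef_rot: [0.732, 0.681, 0.0, 0.0]
ft_force: [-0.5, -0.0, -0.1]
width: 0.057
grip_force: 25.0
```

It lost contact and sank, so the lugs are over the slots. I'm lowering.

step_arm:
  delta_pos:
    - [0,0,-0.03]
    - [0,0,-0.03]
    - [0,0,-0.03]
    - [0,0,0]
  turn: [0,0,0,0]

```text
time: 12.4
ee_pos: [0.5515, -0.235, 0.0864]
eef_rot: [0.733, 0.681, 0.0, 0.001]
ft_force: [-3.4, 3.4, 8.2]
width: 0.0567
grip_force: 25.0
```

step_arm:
  delta_pos:
    - [-0.02,0.01,0.02]
    - [0,0,0]
    - [0,0,0]
    - [0,0,0]
  turn: [0.2,0.3,0,0]

```text
time: 12.8
ee_pos: [0.5504, -0.2351, 0.0856]
eef_rot: [0.712, 0.702, 0.0, -0.0]
ft_force: [1.6, 0.4, -1.9]
width: 0.0573
grip_force: 25.0
```

Free again. I'll continue down.

step_arm:
  delta_pos:
    - [0,0,-0.04]
    - [0,0,-0.04]
    - [0,0,-0.04]
    - [0,0,0]
    - [0,0,0]
  turn: [0,0,0,0,0]

```text
time: 13.3
ee_pos: [0.5501, -0.2351, 0.0826]
eef_rot: [0.712, 0.702, -0.0, -0.0]
ft_force: [1.2, 1.0, -2.9]
width: 0.0573
grip_force: 25.0
```

step_arm:
  delta_pos:
    - [0,0,-0.03]
    - [0,0,-0.03]
    - [0,0,-0.02]
    - [0,0,0]
    - [0,0,0]
  turn: [0,0,0,0,0]

```text
time: 13.8
ee_pos: [0.5502, -0.2352, 0.0808]
eef_rot: [0.712, 0.702, -0.0, -0.0]
ft_force: [-1.2, 0.4, -0.6]
width: 0.057
grip_force: 25.0
```

The TCP is at 0.0808, which is the slot-floor level. I'm screwing clockwise and following the thread down.

step_arm:
  delta_pos:
    - [0,0,0]
    - [0,0,0]
    - [0,0,-0.005]
    - [0,0,-0.005]
    - [0,0,-0.005]
    - [0,0,-0.005]
    - [0,0,0]
  turn: [-0.3,-0.3,-0.3,-0.3,-0.3,-0.3,0]

```text
time: 14.5
ee_pos: [0.5504, -0.2351, 0.0803]
eef_rot: [0.784, 0.621, 0.0, 0.0]
ft_force: [-0.3, 0.1, -0.3]
width: 0.057
grip_force: 25.0
```

step_arm:
  delta_pos:
    - [0,0,-0.006]
    - [0,0,-0.006]
    - [0,0,-0.006]
    - [0,0,-0.006]
    - [0,0,-0.006]
    - [0,0,-0.006]
    - [0,0,-0.006]
    - [0,0,0]
  turn: [-0.3,-0.3,-0.3,-0.3,-0.3,-0.3,-0.3,0]

```text
time: 15.3
ee_pos: [0.5505, -0.2351, 0.0793]
eef_rot: [0.855, 0.518, 0.0, 0.0]
ft_force: [1.6, 0.9, -1.0]
width: 0.0572
grip_force: 25.0
```

```bash
python3 -c "
from bench import *
s=read_state();print(s['torque'],s['ft_force'],s['ee_pos'],s['joint_positions'])"
```

```text
[ 0.09319473 -0.31474417  0.02159296] [ 1.57490477  0.87219127 -1.01114102] [ 0.55047959 -0.23508674  0.07930122] [ 0.65207959  0.42388273 -0.4025705   1.67793323  0.1840124   1.0769297
 -0.2869386 ]
```

step_arm:
  delta_pos:
    - [0,0,-0.006]
    - [0,0,-0.006]
    - [0,0,-0.006]
    - [0,0,-0.006]
    - [0,0,-0.006]
    - [0,0,-0.006]
    - [0,0,-0.006]
    - [0,0,0]
  turn: [-0.3,-0.3,-0.3,-0.3,-0.3,-0.3,-0.3,0]

```text
time: 16.1
ee_pos: [0.5505, -0.2352, 0.0783]
eef_rot: [0.913, 0.407, 0.0, 0.0]
ft_force: [1.6, 0.3, -0.6]
width: 0.0571
grip_force: 25.0
```

step_arm:
  delta_pos:
    - [0,0,-0.006]
    - [0,0,-0.006]
    - [0,0,-0.006]
    - [0,0,-0.006]
    - [0,0,0]
  turn: [-0.3,-0.3,-0.3,-0.3,0]

```text
time: 16.6
ee_pos: [0.5505, -0.2353, 0.0777]
eef_rot: [0.94, 0.34, 0.0, 0.0]
ft_force: [2.8, 0.2, -1.5]
width: 0.0569
grip_force: 25.0
```

```bash
python3 -c "
from bench import *
s=read_state();print(s['torque'],s['ft_force'],s['ee_pos'])"
```

```text
[-0.05256348 -0.46965183  0.04246434] [ 2.81118063  0.17825667 -1.50017454] [ 0.55050178 -0.23525479  0.0777104 ]
```

step_arm:
  delta_pos:
    - [0,0,-0.006]
    - [0,0,-0.006]
    - [0,0,-0.006]
    - [0,0,0]
  turn: [-0.2,-0.2,-0.2,0]

```text
time: 17.0
ee_pos: [0.5505, -0.2352, 0.0773]
eef_rot: [0.952, 0.305, 0.0, 0.0]
ft_force: [2.9, 0.5, -1.1]
width: 0.0569
grip_force: 25.0
```

```bash
python3 -c "
from bench import *
s=read_state();print(s['torque'],s['ft_force'],s['ee_pos'])"
```

```text
[ 0.03956548 -0.65689975  0.08067366] [ 2.88784632  0.49016035 -1.07025438] [ 0.55053555 -0.23521919  0.07730088]
```

step_arm:
  delta_pos:
    - [0,0,-0.006]
    - [0,0,-0.006]
    - [0,0,-0.006]
    - [0,0,0]
  turn: [-0.2,-0.2,-0.2,0]

```text
time: 17.4
ee_pos: [0.5513, -0.2351, 0.0773]
eef_rot: [0.963, 0.271, 0.001, 0.001]
ft_force: [5.7, 0.3, 0.0]
width: 0.0572
grip_force: 25.0
```

```bash
python3 -c "
from bench import *
s=read_state();print(s['torque'],s['ft_force'],s['ee_pos'])"
```

```text
[-0.07576768 -1.252667    0.54007935] [5.6999122  0.28100112 0.01113465] [ 0.55133472 -0.2351285   0.07725609]
```

Torque rose to 0.54 Nm with z steady at 0.0773 (0.0774 expected when home), so it's on the stop. I'll relieve the torque slightly, release, and retreat.

step_arm:
  delta_pos:
    - [-0.02,0,0]
    - [0,0,0]
  turn: [0.1,0]

```text
time: 17.6
ee_pos: [0.5511, -0.2352, 0.0773]
eef_rot: [0.961, 0.277, 0.001, 0.001]
ft_force: [6.4, -0.7, -0.4]
width: 0.0575
grip_force: 25.0
```

step_arm:
  delta_pos:
    - [0,0,0]
    - [0,0,0]
    - [0,0,0]
    - [0,0,0]
    - [0,0,0]
    - [0,0,0]
    - [0,0,0.2]
    - [0,0,0.6]
    - [0,0,1]
    - [0,0,1]
    - [0,0,1]
    - [0,0,0]
  turn: [0,0,0,0,0,0,0,0,0,0,0,0]
  grip: 0

```text
time: 18.8
ee_pos: [0.5519, -0.2358, 0.177]
eef_rot: [0.961, 0.277, 0.003, 0.002]
ft_force: [0.4, 0.4, 0.2]
width: 0.0871
grip_force: 0.0
```

step_arm:
  delta_pos:
    - [-0.8,0.5,0.6]
    - [-0.8,0.5,0.6]
    - [-0.8,0.5,0.6]
    - [0,0,0]
    - [0,0,0]
    - [0,0,0]
  turn: [0,0,0,0,0,0]

```text
time: 19.4
ee_pos: [0.49, -0.198, 0.2163]
eef_rot: [0.961, 0.277, -0.0, -0.0]
ft_force: [0.5, 0.9, 0.5]
width: 0.0868
grip_force: 0.0
```

```bash
python3 - <<'E'
from h import *
s=read_state(); print(s["ee_pos"],s["width"])
for n in ["wrist","scene","top"]:
    c=camera(n); W=world(c); cv2.imwrite(f"pics/f_{n}.png",c["image"][...,::-1])
    d=np.hypot(W[...,0]-.5504,W[...,1]+.2355)
    m=(W[...,2]>.098)&(W[...,2]<.115)&(d<.04); P=W[m]
    if len(P)<30: print(n,len(P)); continue
    t=P[np.abs(P[:,2]-np.median(P[:,2]))<.004]
    t2=t-t.mean(0); pl=np.linalg.lstsq(np.c_[t2[:,:2],np.ones(len(t))],t2[:,2],rcond=None)[0]
    h=(W[...,2]>.05)&(W[...,2]<.066)&(d<.07)&(c["image"][...,2]>c["image"][...,0]+40)
    print(n,len(P),cv2.minEnclosingCircle(P[:,:2].astype(np.float32)),"z",np.median(P[:,2]),"tilt",pl[:2],"housing z",np.median(W[h][:,2]) if h.any() else 0)
E
```

```text
[ 0.48998623 -0.19800884  0.21629021] 0.08681493761499767
wrist 4660 ((0.5491991639137268, -0.2356204092502594), 0.029754135757684708) z 0.10480749641990075 tilt [-0.00209547 -0.00271058] housing z 0.05866083870350211
scene 650 ((0.551160454750061, -0.233292818069458), 0.030640270560979843) z 0.10374216796942648 tilt [-0.01035778 -0.0086761 ] housing z 0.05778383690200983
top 661 ((0.5508282780647278, -0.2348625808954239), 0.0291549451649189) z 0.10467787190032252 tilt [-0.01889779 -0.01581097] housing z 0.058540301873511225
```

View pics/f_wrist.png

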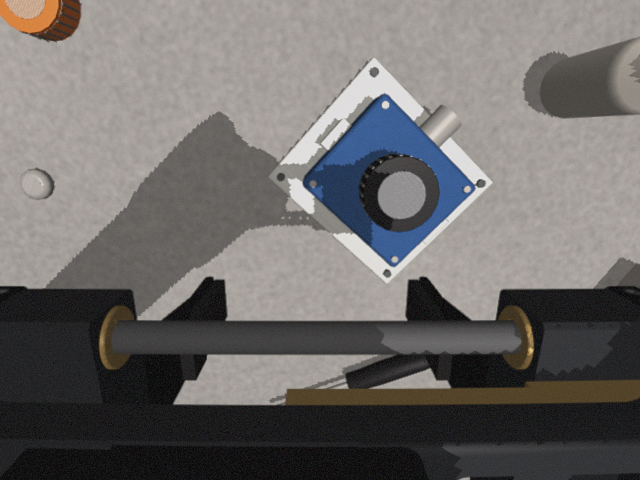

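The cap sits level and centred on the neck at (402,192). After correcting for housing bias, all three cameras put its top at about 0.104 m, which is exactly the home height. The gripper is open and clear, so I'm handing in.

```bash
python3 -c "
from bench import *
print(close_job())"
```

```text
the job is handed in; nothing more can be done
None
```

The large ribbed cap is screwed fully home on the lens neck and released, its top reading 0.104 m (the home height) on all three cameras, and the job was handed in at about 20 s without a verdict being shown.

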